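Unstack the sharpening stones onto their bases

TASK

Take the stack of sharpening stones apart and lay each of the four stones flat on its own wooden base, the one whose black rubber inlay has that stone's outline, centred on the inlay and lined up with it. The stones chip easily: set them down, do not let any of them fall. Leave the spray bottle and the cup where they are.

Things in the scene. Friction and masses are not known exactly. Their poses are not given: they have to be found in the camera images.
- long_stone: the bottom stone of the stack, lying on the table: a grey two-layer rectangular sharpening stone 200 x 58 x 26 mm (along its x, y, z), about 0.65 kg. Origin: centre of its underside.
- mid_stone: the second layer, lying on the long stone: an off-white rectangular sharpening stone 160 x 44 x 22 mm (x, y, z), about 0.34 kg, roughly parallel to the long stone. Origin: centre of its underside.
- block: small grey rectangular block stone 56 x 26 x 24 mm (x, y, z), about 0.08 kg, lying on one end of the second-layer stone (either end), with about 40 mm of space to the puck. Origin: centre of its underside.
- puck: small round grey sharpening puck, diameter 40 mm, height 24 mm, about 0.07 kg, lying flat on the other end of the second-layer stone. Origin: centre of its underside; z is its axis.
- long_base: base of the long stone, fixed to the table: flat wooden board 220 x 78 mm (x, y) with a black rubber inlay 204 x 62 mm at its centre, no rim. Origin: centre of its underside on the table; the flat rubber top on which the stone lies is 18 mm higher (the wood round it 16 mm).
- mid_base: base of the 160 mm stone, fixed: flat wooden board 180 x 64 mm (x, y) with a rubber inlay 164 x 48 mm at its centre, no rim. Origin: centre of its underside; the rubber top is 18 mm higher.
- block_base: base of the small block, fixed: flat wooden board 80 x 50 mm (x, y) with a rubber inlay 60 x 30 mm at its centre, no rim. Origin: centre of its underside; the rubber top is 18 mm higher.
- puck_base: base of the round puck, fixed: wooden disc of diameter 66 mm with a round rubber inlay of diameter 44 mm, no rim. Origin: centre of its underside; the rubber top is 18 mm higher.
- bottle: bystander: standing amber spray bottle, diameter 66 mm, 189 mm tall, loose, standing farther out than the small base on its side. Origin: centre of its underside.
- cup: bystander: small white open cup, 70 mm in diameter at the rim, 75 mm tall, loose, standing farther out than the small base, on the other side from the bottle. Origin: centre of its underside.
Not all that is in view belongs to the job. Leave any blue or turquoise look-alike of the mid_stone alone. What is shaped like the long_stone but pink is not meant.

How it is judged:
At the end, for the whole second after the job is handed in: Each stone rests, released and still, on its own base: centres within 12 mm horizontally, underside on the rubber (15 to 21 mm above the base's underside), tilted less than 0.06 rad, its z axis up; the three rectangular stones' long axes within 0.15 rad of their bases' (either way round) (horizontal distance between long_stone and long_base below 0.012 m and z of long_stone in the frame of long_base between 0.015 and 0.021 m and angle between each of long_stone, mid_stone, block, puck's own z axis and vertical below 0.06 rad and linear speed of each of long_stone, mid_stone, block, puck below 0.02 m/s and angular speed of each of long_stone, mid_stone, block, puck below 0.2 rad/s and angle between the x axis of long_stone and the x axis of long_base, either way round below 0.15 rad and horizontal distance between mid_stone and mid_base below 0.012 m and z of mid_stone in the frame of mid_base between 0.015 and 0.021 m and angle between the x axis of mid_stone and the x axis of mid_base, either way round below 0.15 rad and horizontal distance between block and block_base below 0.012 m and z of block in the frame of block_base between 0.015 and 0.021 m and angle between the x axis of block and the x axis of block_base, either way round below 0.15 rad and horizontal distance between puck and puck_base below 0.012 m and z of puck in the frame of puck_base between 0.015 and 0.021 m); the robot touches nothing.
It fails at once if a stone that the fingers do not touch is falling (faster than 0.5 m/s, a free drop of some 13 mm) ((contact force between the fingers and long_stone below 0.1 N and linear speed of long_stone above 0.5 m/s) or (contact force between the fingers and mid_stone below 0.1 N and linear speed of mid_stone above 0.5 m/s) or (contact force between the fingers and block below 0.1 N and linear speed of block above 0.5 m/s) or (contact force between the fingers and puck below 0.1 N and linear speed of puck above 0.5 m/s)).
It fails at once if the bottle is displaced by more than 15 mm (distance of bottle from where it was at the start of the episode above 0.015 m).
It fails at once if the cup is displaced by more than 15 mm (distance of cup from where it was at the start of the episode above 0.015 m).
It also fails if it takes over 120 s, if anything falls off the work surface, if the arm or the gripper's body presses on something with over 40 N, if the wrist force passes 120 N, or if a joint passes its speed limit or range.

ROBOT

A 7-joint arm with a two-finger parallel gripper is mounted at the origin on the work surface. World frame = base frame: x ahead of the robot, y to its left, z up, the work surface at z = 0. Lengths are in m, angles in rad, forces in N, time in s.
With the tool pointing down it reaches from about 0.425 to 0.825 m from the base axis. Payload 3.6 kg.
Tool frame: the origin (TCP) lies where the fingers leave the gripper's body, on its centre line; the fingertips stand 73 mm ahead of it and the grasp point (between the pads) lies 54 mm ahead of it; z points along the fingers, y is the line along which they close (so a half turn about z gives the same grasp; the last joint's range is limited). The gripper opens to 85 mm and grips with 20 to 120 N. Pads are 22 mm wide; open, the fingers measure 114 mm over their backs; the gripper's body (76 mm by 85 mm) begins 54 mm behind the grasp point. The pads swing forward as they close: fully open they stand 13 mm farther back than shut.
Start: joints at [1.123, 0.615, -0.013, 1.423, 0.008, 1.103, -0.04], TCP at [0.266, -0.593, 0.304] pointing down, gripper open.
Joint ranges: [-3.12, 3.12], [-0.3, 2.06], [-1.34, 1.32], [0.26, 2.42], [-1.36, 4.5], [0.01, 1.98], [-2.84, 2.84]. Speed limits (rad/s): [2.79, 2.79, 3.14, 3.14, 3.14, 3.14, 3.14].

INTERFACE

Orientations are given as a unit quaternion [x, y, z, w].
In Python, from station import arm, snapshot, camera_info, ticket gives the robot as it stands. Calls block until the motion is done:
- arm.movep(position, orientation): joint-space move of the TCP to a pose.
- arm.line_to(position, velocity=0.15, ori=None): straight line of the TCP; ori=None keeps the orientation; velocity is the mean speed in m/s.
- arm.move_j(angles): joint-space move.
- arm.move_gripper(opening, effort=None): opening from 0.0 (shut) to 1.0 (fully open); effort is the grip in N (None keeps the last); returns when the fingers have stopped.
- arm.pause(seconds).
- arm.ik(position, orientation): joint angles nearest the present ones, or None.
- snapshot(name): name is "scene" or "top" or "wrist"; returns the picture (420x560x3 uint8, blue, green, red); there is no depth.
- camera_info(name): a dict with "fx", "fy", "cx", "cy" (pixels), "R" (3x3) and "t" (3): a world point X has camera coordinates R X + t; the wrist camera has in their place "T_tool_cam" (4x4, takes a point from camera to tool coordinates, whose origin is the TCP and whose axes are the flange's). Camera axes: x right, y down, z forward; pixel columns grow to the right and rows downward; lengths in m; the calibration is good to about 2 mm. A picture is of the moment at which its call begins: read the wrist's pose just before it. camera_info takes no time and is no camera call.
A pose or a line that the arm cannot do raises arm.MotionError and nothing moves.
- ticket.finish_job(): hands the job in; it is judged then, once.
Readings, each from a call of its own:
- arm.read_time(): time.
- arm.read_joint_positions(): joint angles.
- arm.read_dq(): joint speeds.
- arm.read_effort(): joint torques, N m.
- arm.read_tool_pos(): TCP position.
- arm.read_eef_rot(): TCP orientation.
- arm.read_ft_force(): force on the tool from outside, world axes, zero at the start.
- arm.read_wrist_torque(): the same for the moment, N m.
- arm.read_opening(): opening from 0.0 (shut) to 1.0 (fully open).
- arm.read_finger_force(): force on a finger pad.
Only numpy, scipy, OpenCV 4.12 (cv2) and the standard library are available. Lean on these libraries where they do the work, as an engineer would, in place of code of your own. Each camera call takes 0.05 s, during which the arm holds its last target. There are 200 camera calls.

## Working session

There is one attempt and no reset: what is moved stays moved. The work goes in short steps, each a Python script; the robot and the scene stay as the last script left them, time stands still between calls to the robot, and variables do not carry over. Pictures are saved under pics/ and viewed, at most 14 in all, crops included, and the job is handed in when it is done.

```bash
mkdir -p pics; ls; python3 - <<'E'
from station import arm, snapshot, camera_info
import cv2
for n in ("scene","top"):
    cv2.imwrite(f"pics/{n}0.png",cv2.resize(snapshot(n),(800,600)))
    print(n,camera_info(n))
print(camera_info("wrist"),arm.read_time(),arm.read_tool_pos(),arm.read_eef_rot())
E
```

```text
pics
scene {'fx': 387.38712019812084, 'fy': 387.38712019812084, 'cx': 275.439117015393, 'cy': 210.06294861123632, 'R': array([[ 0.83605096,  0.54829181, -0.01987188],
       [ 0.39691979, -0.62944588, -0.66802138],
       [-0.37877892,  0.55061237, -0.7438767 ]]), 't': array([-0.37408375, -0.24130057,  1.37210725])}
top {'fx': 446.0001226151591, 'fy': 446.0001226151591, 'cx': 279.11832415365257, 'cy': 212.34689739207576, 'R': array([[-0.00272628, -0.99971929,  0.02353513],
       [-0.98473257, -0.00141246, -0.1740683 ],
       [ 0.17405268, -0.02365037, -0.9844523 ]]), 't': array([-0.13014469,  0.50558622,  1.18592628])}
{'fx': 299.5568343708047, 'fy': 299.5568343708047, 'cx': 278.65251824488155, 'cy': 211.57297852787022, 'T_tool_cam': array([[-1.02630191e-03, -9.62603627e-01, -2.70911801e-01,
         6.86232441e-02],
       [ 9.99999473e-01, -9.96166102e-04, -2.48746128e-04,
         8.60257527e-04],
       [-3.04292287e-05, -2.70911914e-01,  9.62604142e-01,
        -7.06673007e-02],
       [ 0.00000000e+00,  0.00000000e+00,  0.00000000e+00,
         1.00000000e+00]])} 0.1 [ 0.26590894 -0.59254255  0.30285031] [ 9.77834960e-01  2.09373881e-01 -2.44878057e-04 -1.14425989e-03]
```

View pics/top0.png

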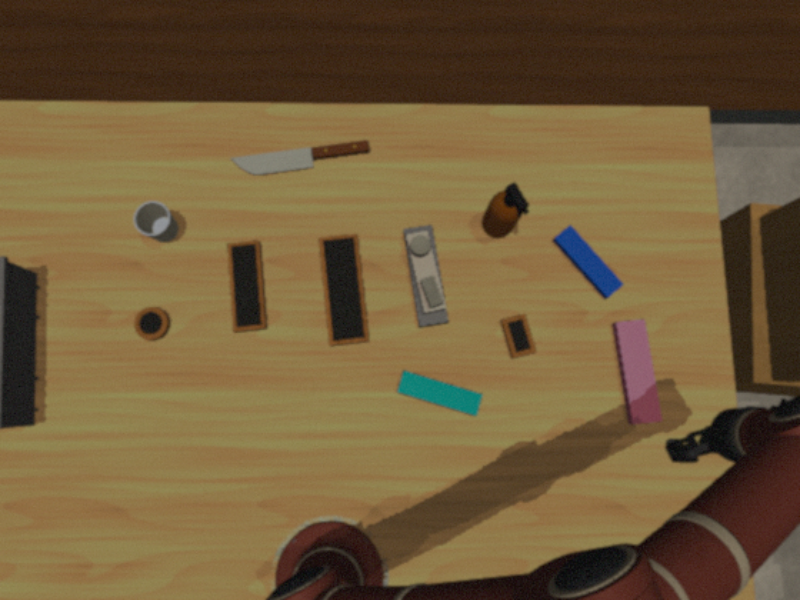

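View pics/scene0.png

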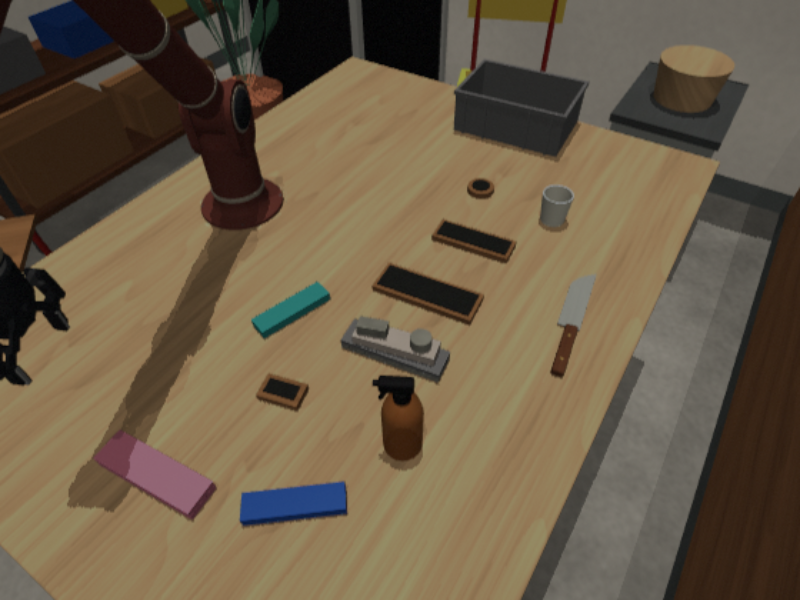

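Candidates in the top view (800x600). The stack is at (425,275): grey long stone underneath, off-white mid stone, puck at (419,243), block at (431,291). Look-alikes are teal (440,392), blue (588,262) and pink (637,372), all to be left alone. Bases are long (344,289), mid (247,286), block (518,336) and puck (151,322). Bottle is at (500,215) and cup at (155,220). I choose the stack and will check it from close by with the wrist camera.

```bash
cat > h.py <<'E'
from station import arm, snapshot, camera_info, ticket
import numpy as np, cv2
from scipy.spatial.transform import Rotation as Ro
def cam(name):
    """intrinsics dict, R_wc, camera centre in world"""
    c=camera_info(name)
    if name=="wrist":
        T=np.array(c["T_tool_cam"]); R=Ro.from_quat(arm.read_eef_rot()).as_matrix()
        return c,R@T[:3,:3],R@T[:3,3]+np.array(arm.read_tool_pos())
    return c,c["R"].T,-c["R"].T@c["t"]
def back(C,px,z):
    c,R,o=C; px=np.atleast_2d(np.asarray(px,float))
    d=np.c_[(px[:,0]-c["cx"])/c["fx"],(px[:,1]-c["cy"])/c["fy"],np.ones(len(px))]@R.T
    return (o+d*((z-o[2])/d[:,2])[:,None])[:,:2]
def q(a): return [np.cos(a/2),np.sin(a/2),0,0]   # pointing down, tool x at world angle a
def rect(C,mask,z,minpx=60):
    """world minAreaRects of the blobs: centre, long, short, angle of long axis, pixel"""
    out=[]
    for k in cv2.findContours(mask.astype(np.uint8),cv2.RETR_EXTERNAL,cv2.CHAIN_APPROX_NONE)[0]:
        if cv2.contourArea(k)<minpx: continue
        w=back(C,k[:,0,:],z); (cx,cy),(a,b),t=cv2.minAreaRect((w*1000).astype(np.float32))
        if a<b: a,b,t=b,a,t+90
        t=(t+90)%180-90
        out.append((round(cx/1000,4),round(cy/1000,4),round(a),round(b),round(float(np.radians(t)),3),tuple(k[:,0,:].mean(0).round().astype(int).tolist())))
    return out
E
python3 - <<'E'
from h import *
C=cam("top")
for n,p,z in [("puck",(419,243),.072),("block",(431,291),.072),("stack",(425,275),.026),("long",(344,289),.018),("mid",(247,286),.018),("bb",(518,336),.018),("pb",(151,322),.018),("bottle",(492,228),0),("cup",(158,233),0)]:
    print(n,back(C,np.array(p)*.7,z).round(3))
arm.movep([0.50,-0.12,0.36],q(0)); 
C=cam("wrist"); im=snapshot("wrist"); np.savez("w1.npz",im=im,R=C[1],o=C[2]); cv2.imwrite("pics/w1.png",cv2.resize(im,(800,600)))
arm.movep([0.50,0.25,0.36],q(0))
C=cam("wrist"); im=snapshot("wrist"); np.savez("w2.npz",im=im,R=C[1],o=C[2]); cv2.imwrite("pics/w2.png",cv2.resize(im,(800,600)))
print(arm.read_time(),arm.read_joint_positions())
E
```

```text
puck [[ 0.619 -0.169]]
block [[ 0.525 -0.191]]
stack [[ 0.566 -0.183]]
long [[ 0.539 -0.023]]
mid [[0.545 0.169]]
bb [[ 0.445 -0.366]]
pb [[0.473 0.352]]
bottle [[ 0.671 -0.324]]
cup [[0.658 0.356]]
3.5 [-0.37568764  0.42650893 -0.18588851  1.60405579  0.08665718  1.11934982
 -2.15771369]
```

View pics/w1.png

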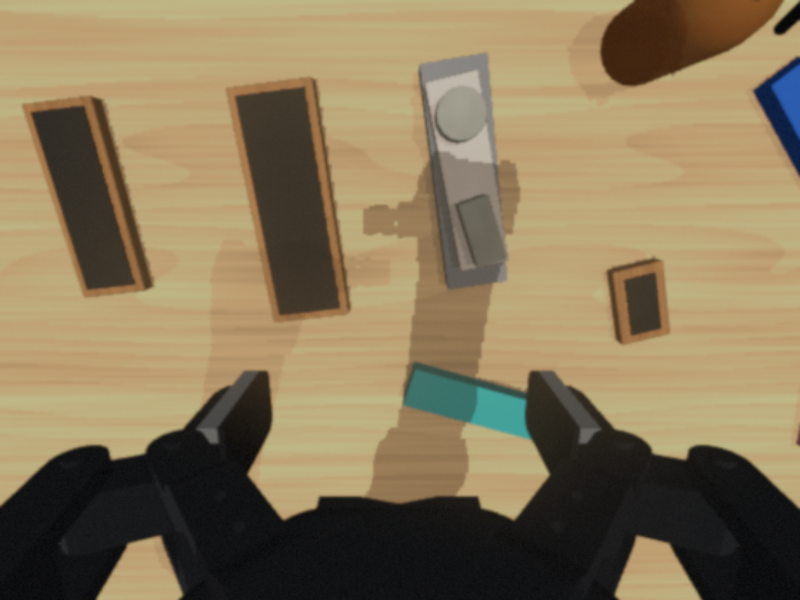

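View pics/w2.png

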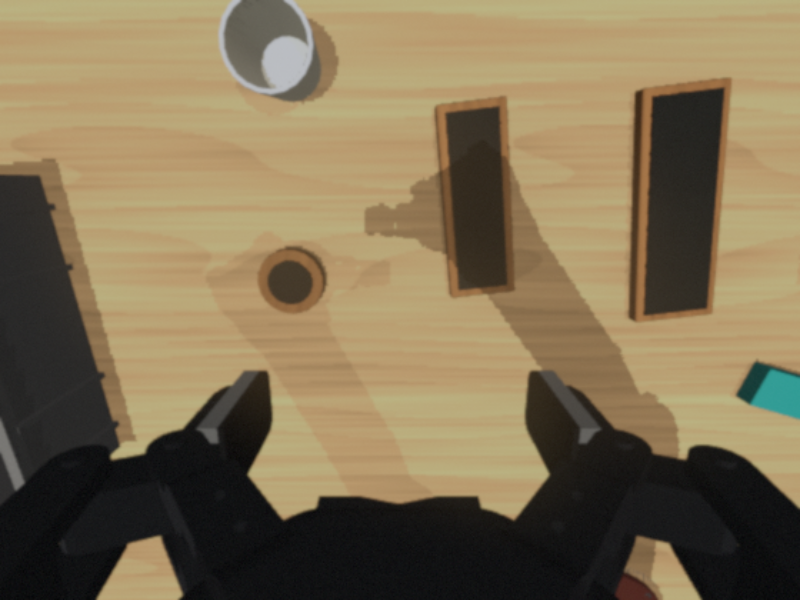

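w1 shows the stack with puck (461,113), block (482,230) and the off-white mid stone on the grey long stone, plus the long base (290,200) and block base (640,302). w2 shows the mid base (478,197), puck base (291,282) and cup (267,45). Now I measure the inlays and take a close crop of the stack.

```bash
python3 - <<'E'
from h import *
ci=camera_info("wrist")
for n in ("w1","w2"):
    d=np.load(n+".npz"); im=d["im"]
    m=(im.max(2)<62); m[255:]=0
    m=cv2.morphologyEx(m.astype(np.uint8),cv2.MORPH_OPEN,np.ones((3,3)))
    for r in rect((ci,d["R"],d["o"]),m,.018): print(n,r)
C=cam("top"); im=snapshot("top"); m=(im.max(2)<60)
for r in rect(C,m,.018):
    if r[2]<250: print("top",r)
arm.movep([0.50,-0.185,0.25],q(0))
C=cam("wrist"); im=snapshot("wrist"); np.savez("w3.npz",im=im,R=C[1],o=C[2])
cv2.imwrite("pics/w3.png",cv2.resize(im[0:270,100:460],(800,600),interpolation=cv2.INTER_CUBIC)); print(arm.read_joint_positions())
E
```

```text
w1 (0.5375, -0.0258, 108, 45, 0.128, (208, 151))
w1 (0.5519, 0.1715, 160, 46, 0.109, (58, 138))
w1 (0.6991, -0.4531, 25, 10, -0.735, (552, 14))
w2 (0.4836, 0.6131, 187, 96, -0.005, (24, 196))
w2 (0.5508, 0.172, 161, 46, 0.104, (334, 136))
w2 (0.5449, -0.0202, 202, 61, 0.112, (477, 140))
top (0.4471, -0.3665, 55, 27, 0.243, (363, 235))
top (0.5469, 0.1716, 162, 49, 0.11, (172, 200))
top (0.5418, -0.021, 200, 59, 0.112, (240, 202))
top (0.6732, -0.3295, 60, 46, 1.09, (348, 157))
top (0.7245, -0.3673, 64, 39, 0.545, (361, 140))
top (0.9195, -0.8866, 190, 39, 1.559, (527, 80))
top (1.1145, -0.9288, 148, 31, 1.555, (535, 21))
top (1.1118, -0.5684, 115, 24, -1.558, (420, 21))
top (1.1147, -0.3967, 117, 27, -1.558, (364, 19))
top (1.1086, 0.4697, 163, 21, 1.528, (81, 17))
[ 0.37172024  0.49823599 -0.09085268  1.82919836  0.0581089   0.81576082
 -1.31571994]
```

View pics/w3.png

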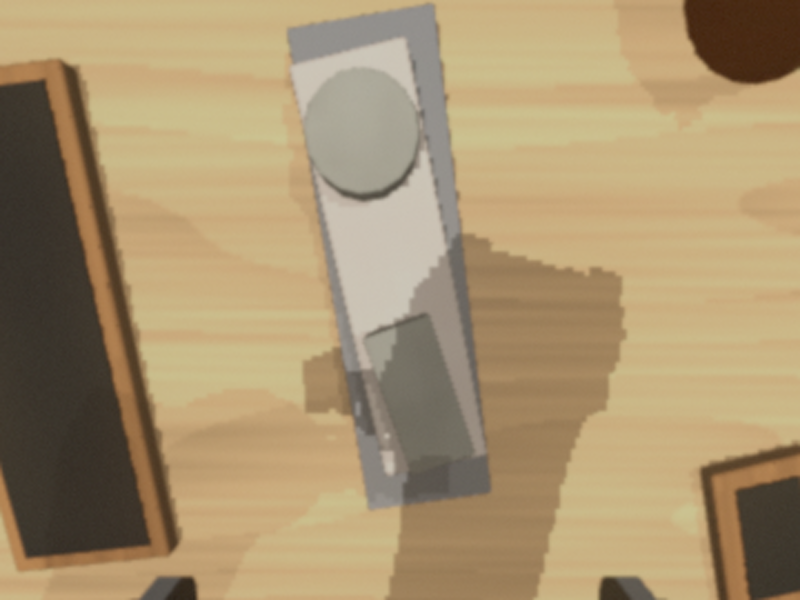

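The close crop confirms it: round puck top at (362,131), block top at (419,396), off-white stone between them, grey stone underneath. The bottle is well clear at (750,30).

```bash
python3 - <<'E'
from h import *
ci=camera_info("wrist"); d=np.load("w3.npz"); C=(ci,d["R"],d["o"])
f=lambda p,z: back(C,np.array(p)/2.2222+[100,0],z).round(4)
def show(n,p,z):
    w=f(p,z); (cx,cy),(a,b),t=cv2.minAreaRect((w*1000).astype(np.float32)); print(n,w.mean(0),a,b,t, np.round(w,3).tolist())
print("puck",f([(362,131)],.072), f([(305,131),(419,131)],.072))
show("block",[(365,337),(428,314),(473,459),(411,472)],.072)
show("mid",[(291,66),(407,38),(487,456),(392,475)],.048)
show("long",[(288,29),(434,4),(490,490),(370,508)],.026)
d=np.load("w2.npz"); C=(ci,d["R"],d["o"])
print("pb",back(C,np.array([(291,282),(268,282),(314,282)])*.7,.018))
d=np.load("w1.npz"); C=(ci,d["R"],d["o"])
w=back(C,np.array([(624,277),(656,271),(663,332),(632,339)])*.7,.018); print("bb",w.mean(0),w.round(3).tolist())
E
```

```text
puck [[ 0.6198 -0.1719]] [[ 0.6197 -0.1525]
 [ 0.6198 -0.1913]]
block [ 0.528475 -0.192575] 57.648345947265625 24.444068908691406 18.40351104736328 [[0.551, -0.172], [0.559, -0.195], [0.504, -0.213], [0.499, -0.19]]
mid [ 0.572975 -0.1841  ] 159.77980041503906 43.14686584472656 12.614612579345703 [[0.646, -0.145], [0.655, -0.187], [0.5, -0.222], [0.491, -0.182]]
long [ 0.5712   -0.184475] 198.5791473388672 57.13563919067383 8.689128875732422 [[0.665, -0.141], [0.674, -0.198], [0.478, -0.227], [0.469, -0.171]]
pb [[0.47525897 0.3526205 ]
 [0.47536581 0.3753337 ]
 [0.47515211 0.32990353]]
bb [ 0.44856503 -0.368726  ] [[0.478, -0.345], [0.484, -0.375], [0.42, -0.393], [0.413, -0.362]]
```

```bash
cat >> h.py <<'E'
UP=0.28
def pick(x,y,a,z,effort=60,v=.25):
    """z: TCP height at the grasp"""
    arm.move_gripper(1.0); arm.movep([x,y,UP],q(a)); arm.line_to([x,y,z+.03],v); arm.line_to([x,y,z],.06)
    arm.move_gripper(0.0,effort); o1=arm.read_opening(); f0=np.array(arm.read_ft_force())
    arm.line_to([x,y,z+.02],.06); arm.line_to([x,y,UP],v)
    print("open",o1,arm.read_opening(),"pad",arm.read_finger_force(),"ft",f0.round(1),np.round(arm.read_ft_force(),1),arm.read_time())
def place(x,y,a,z,v=.25):
    """z: nominal TCP height at contact; feels for it"""
    arm.line_to([x,y,UP],v,q(a)); arm.line_to([x,y,z+.03],v); arm.line_to([x,y,z+.003],.06); arm.pause(.2)
    f0=arm.read_ft_force()[2]
    for dz in (.002,.001,0,-.001,-.002,-.003):
        arm.line_to([x,y,z+dz],.03); arm.pause(.1); f=arm.read_ft_force()[2]-f0
        if f>4: break
    print("set",dz,"df",round(float(f),1)); arm.move_gripper(1.0)
    arm.line_to([x,y,z+.04],.15); arm.line_to([x,y,UP],v); print(arm.read_time())
E
python3 - <<'E'
from h import *
for p,a in [((.528,-.193),.32),((.448,-.368),.25),((.62,-.172),.22),((.475,.353),.2),((.573,-.184),.22),((.551,.172),.107),((.571,-.184),.15),((.545,-.021),.112)]:
    for b in (a,a-np.pi):
        for z in (.1,UP):
            j=arm.ik([*p,z],q(b)); print(p,round(b,2),z,None if j is None else np.round(j,2)[[0,6]])
pick(.5285,-.1926,.32,.124)
im=snapshot("wrist"); cv2.imwrite("pics/w4.png",im)
E
```

```text
(0.528, -0.193) 0.32 0.1 [ 0.39 -1.1 ]
(0.528, -0.193) 0.32 0.28 [ 0.43 -1.05]
(0.528, -0.193) -2.82 0.1 [0.94 1.19]
(0.528, -0.193) -2.82 0.28 [0.96 1.51]
(0.448, -0.368) 0.25 0.1 [ 0.72 -0.8 ]
(0.448, -0.368) 0.25 0.28 [ 0.75 -0.76]
(0.448, -0.368) -2.89 0.1 [ 0.06 -2.78]
(0.448, -0.368) -2.89 0.28 [1.28 1.78]
(0.62, -0.172) 0.22 0.1 [ 0.31 -1.24]
(0.62, -0.172) 0.22 0.28 [ 0.32 -1.2 ]
(0.62, -0.172) -2.92 0.1 [0.8  1.17]
(0.62, -0.172) -2.92 0.28 [0.79 1.38]
(0.475, 0.353) 0.2 0.1 [-0.63 -2.14]
(0.475, 0.353) 0.2 0.28 [-0.55 -2.16]
(0.475, 0.353) -2.94 0.1 [-0.07  0.14]
(0.475, 0.353) -2.94 0.28 [-0.06  0.41]
(0.573, -0.184) 0.22 0.1 [ 0.34 -1.2 ]
(0.573, -0.184) 0.22 0.28 [ 0.37 -1.16]
(0.573, -0.184) -2.92 0.1 [0.87 1.13]
(0.573, -0.184) -2.92 0.28 [0.88 1.39]
(0.551, 0.172) 0.11 0.1 [-0.28 -1.92]
(0.551, 0.172) 0.11 0.28 [-0.26 -1.88]
(0.551, 0.172) -3.03 0.1 [0.27 0.36]
(0.551, 0.172) -3.03 0.28 [0.29 0.65]
(0.571, -0.184) 0.15 0.1 [ 0.34 -1.26]
(0.571, -0.184) 0.15 0.28 [ 0.36 -1.22]
(0.571, -0.184) -2.99 0.1 [0.87 1.06]
(0.571, -0.184) -2.99 0.28 [0.88 1.32]
(0.545, -0.021) 0.11 0.1 [ 0.05 -1.58]
(0.545, -0.021) 0.11 0.28 [ 0.08 -1.53]
(0.545, -0.021) -3.03 0.1 [0.64 0.64]
(0.545, -0.021) -3.03 0.28 [0.66 0.98]
open 0.2886530328575483 0.2888808905479696 pad 59.03824210166931 ft [ 0.1 -0.2  3.1] [ 0.2  0.7 -2. ] 8.875
```

View pics/w4.png

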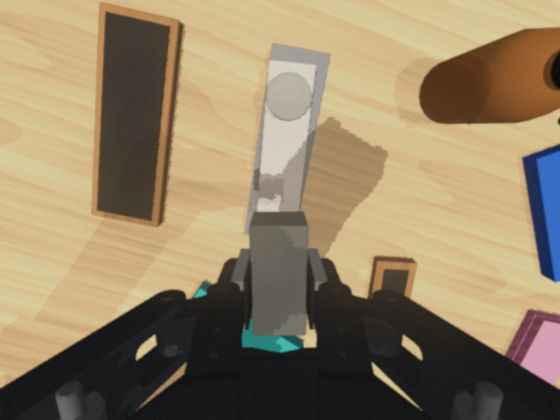

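The block is held squarely (278,275) and the stack is undisturbed. I place it, then move the puck.

```bash
python3 - <<'E'
from h import *
place(.4485,-.368,.25,.124-.048+.018)
pick(.6198,-.172,.22,.124)
place(.4753,.3525,.2,.124-.048+.018)
C=cam("wrist"); im=snapshot("wrist"); cv2.imwrite("pics/w5.png",im[100:340])
arm.movep([0.50,-0.2,UP],q(0.2))
C=cam("wrist"); im=snapshot("wrist"); np.savez("w6.npz",im=im,R=C[1],o=C[2])
cv2.imwrite("pics/w6.png",cv2.resize(im[0:300,130:530],(800,600),interpolation=cv2.INTER_CUBIC))
E
```

```text
set 0 df 4.5
14.2417
open 0.4484058338657053 0.44493584276286974 pad 60.18275856971741 ft [ 0.8 -0.5  4. ] [-0.3 -0.2 -1.8] 18.45
set 0 df 6.7
25.075
```

View pics/w5.png

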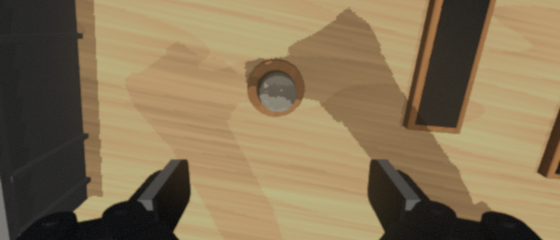

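View pics/w6.png

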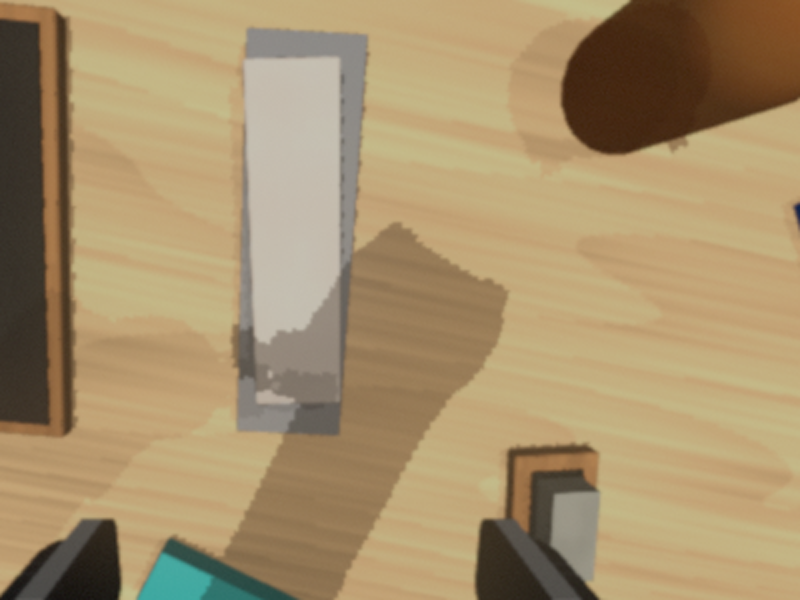

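In w6 the mid stone is clear, with top corners (246,58), (341,57), (339,403) and (256,404). The block sits on its base, possibly off to one side; the puck covers its inlay (w5, 277,92). I measure both placements.

```bash
python3 - <<'E'
from h import *
ci=camera_info("wrist"); d=np.load("w6.npz"); C=(ci,d["R"],d["o"])
f=lambda p,z: back(C,np.array(p)/2+[130,0],z)
def show(n,p,z):
    w=f(p,z); (cx,cy),(a,b),t=cv2.minAreaRect((w*1000).astype(np.float32)); print(n,w.mean(0).round(4),round(a),round(b),round(np.radians(t),3),w.round(3).tolist())
show("mid",[(246,58),(341,57),(339,403),(256,404)],.048)
show("long",[(249,28),(367,35),(340,434),(237,431)],.026)
show("bboard",[(510,450),(597,448)],.016)
show("btop",[(553,492),(598,490)],.042)
arm.movep([0.43,-0.30,UP],q(0.25))
C=cam("wrist"); im=snapshot("wrist"); np.savez("w7.npz",im=im,R=C[1],o=C[2])
cv2.imwrite("pics/w7.png",cv2.resize(im[60:270,270:550],(800,600),interpolation=cv2.INTER_CUBIC))
E
```

```text
mid [ 0.5733 -0.1835] 160 43 0.214 [[0.647, -0.146], [0.656, -0.187], [0.5, -0.221], [0.491, -0.179]]
long [ 0.571  -0.1848] 200 58 0.149 [[0.665, -0.142], [0.674, -0.198], [0.477, -0.229], [0.468, -0.171]]
bboard [ 0.4908 -0.3547] 51 0 1.797 [[0.485, -0.33], [0.497, -0.379]]
btop [ 0.4759 -0.3611] 25 0 1.821 [[0.473, -0.349], [0.479, -0.373]]
```

View pics/w7.png

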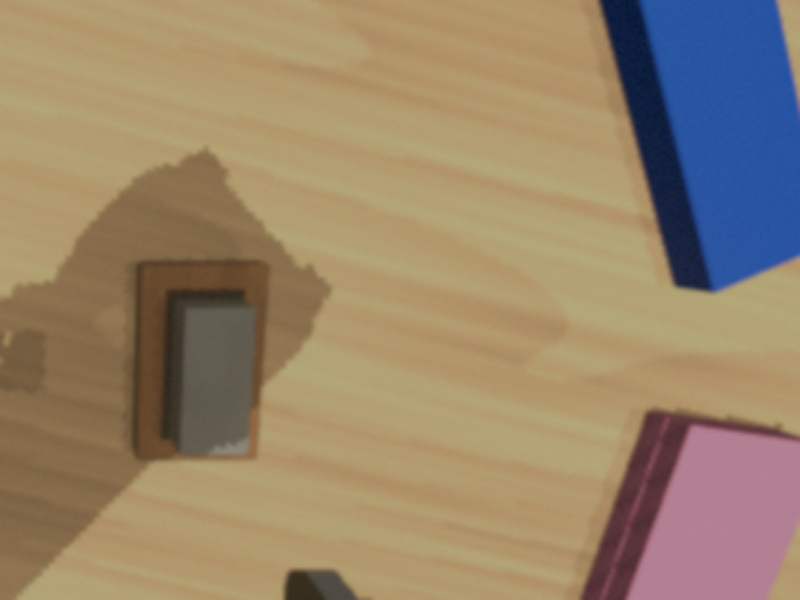

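The block is on its inlay: board (137..268, 263..458), block top (182..256, 302..454). I check the offset numerically, then move the mid stone.

```bash
python3 - <<'E'
from h import *
ci=camera_info("wrist"); d=np.load("w7.npz"); C=(ci,d["R"],d["o"])
f=lambda p,z: back(C,np.array(p)/2.857+[270,60],z).mean(0).round(4)
print("board",f([(137,263),(268,263),(257,458),(135,458)],.016),"block",f([(187,302),(256,302),(248,452),(180,455)],.042))
pick(.5733,-.1838,.217,.026+.004+.073,90)
place(.551,.172,.107,.018+.004+.073)
arm.movep([0.5,0.1,0.34],q(0.1))
C=cam("wrist"); im=snapshot("wrist"); np.savez("w8.npz",im=im,R=C[1],o=C[2])
cv2.imwrite("pics/w8.png",cv2.resize(im[0:300],(800,429)))
E
```

```text
board [ 0.4505 -0.367 ] block [ 0.4501 -0.3689]
open 0.4913291324455125 0.49177974700199306 pad 93.4350049495697 ft [-0.1  1.5  5.4] [-0.4  0.2 -4.4] 31.875
set 0 df 9.8
37.7167
```

View pics/w8.png

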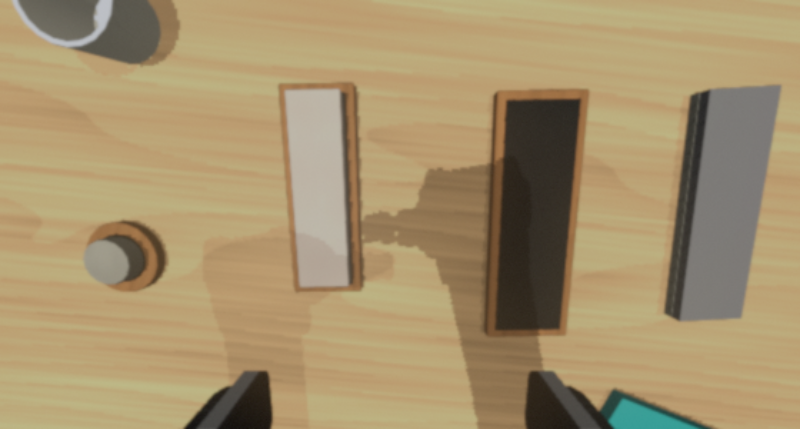

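w8 shows the mid stone (318,190) within its inlay, the puck (113,260) on its disc, the long base (534,212) free and the long stone bare at (725,203).

```bash
python3 - <<'E'
from h import *
ci=camera_info("wrist"); d=np.load("w8.npz"); C=(ci,d["R"],d["o"])
def show(n,p,z):
    w=back(C,np.array(p)*.7,z); (cx,cy),(a,b),t=cv2.minAreaRect((w*1000).astype(np.float32)); print(n,w.mean(0).round(4),round(a),round(b),round(t,1))
show("mboard",[(279,85),(354,83),(361,289),(295,291)],.016)
show("mid",[(286,89),(341,88),(349,286),(298,288)],.04)
show("lboard",[(494,91),(588,90),(566,334),(486,335)],.016)
show("long",[(706,90),(780,85),(743,318),(681,320)],.026)
print("pdisc",back(C,np.array([(123.5,256)])*.7,.016),"puck",back(C,np.array([(114,260)])*.7,.042))
pick(.571,-.1847,.15,.003+.073,110)
place(.5445,-.0205,.112,.018+.003+.073)
arm.movep([0.5,-0.02,0.34],q(0.1))
C=cam("wrist"); im=snapshot("wrist"); np.savez("w9.npz",im=im,R=C[1],o=C[2])
cv2.imwrite("pics/w9.png",cv2.resize(im[0:300],(800,429)))
E
```

```text
mboard [0.5507 0.1714] 178 63 6.2
mid [0.5512 0.1705] 161 45 6.1
lboard [ 0.5444 -0.0197] 218 79 6.9
long [ 0.5704 -0.184 ] 200 60 9.6
pdisc [[0.4764649  0.35230383]] puck [[0.47817301 0.34446738]]
open 0.6488249465897765 0.6486140863805326 pad 118.49278897047043 ft [ 0.3 -0.4  5.8] [-0.1  0.1 -5.5] 42.8917
set 0 df 10.4
47.8917
```

View pics/w9.png

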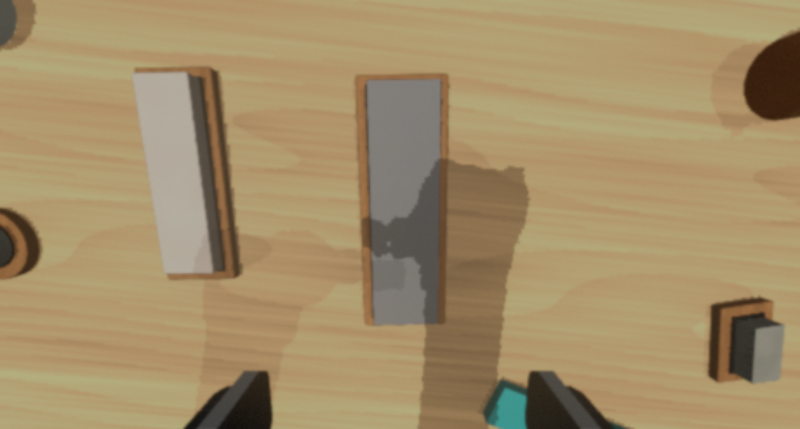

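The long stone is centred and aligned on its base (404,200). The puck estimate came out about 8 mm off, so I look at it from directly above.

```bash
python3 - <<'E'
from h import *
arm.movep([0.43,0.352,0.22],q(0.0))
C=cam("wrist"); im=snapshot("wrist"); np.savez("w10.npz",im=im,R=C[1],o=C[2])
p=C[0]; X=np.array([.4755,.3525,.02]); k=C[1].T@(X-C[2]); u,v=int(p["fx"]*k[0]/k[2]+p["cx"]),int(p["fy"]*k[1]/k[2]+p["cy"])
print(u,v); x0,y0=u-80,max(0,v-60)
print(x0,y0); cv2.imwrite("pics/w10.png",cv2.resize(im[y0:y0+120,x0:x0+160],(800,600),interpolation=cv2.INTER_CUBIC))
E
```

```text
275 156
195 96
```

View pics/w10.png

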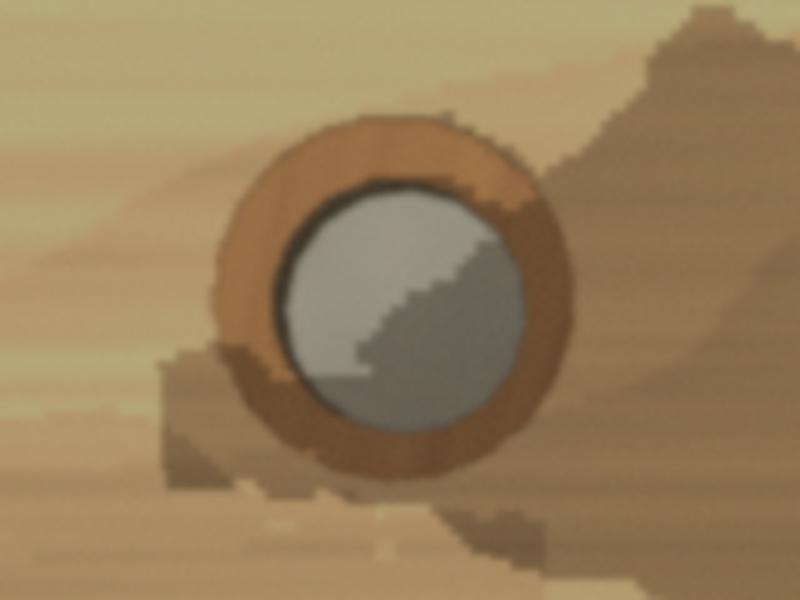

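From above, the puck (405,312) is within about 3 mm of its disc's centre (394,297), so all four stones are placed. Handing in.

```bash
python3 - <<'E'
from h import *
print(ticket.finish_job(),arm.read_time())
E
```

```text
the job is handed in; nothing more can be done
the job is handed in; nothing more can be done
```

All four stones lie flat on their matching bases, centred to within about 3 mm by my wrist-camera measurements; nothing fell, the bottle and cup were left alone, and the job was handed in at about 50 s, though the hand-in call gave no verdict.

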